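Fit the reamer cone on the citrus juicer and hold it pressed

TASK

Get the citrus juicer ready to run: first swing both long flaps of the small carton right back, past upright, then lift the reamer cone out and carry it to the juicer. Turn the cone until its keyways mesh with the four splines of the drive shaft, slide it fully home, then press it all the way down against the spring of the shaft. Finish while still gripping the cone and holding it pressed down, and do not push the other things on the table about.

Things in the scene. Friction and masses are not known exactly. Their poses are not given: they have to be found in the camera images.
- carton: Small brown carton, fixed to the table: 156 (its x) x 126 (its y) x 72 mm high outside, walls and floor 3 mm. Origin: centre of its underside, z up. The short end flaps (at +x and -x) are already folded out and hang outside, reaching 105 mm from the centre. The two long flaps stand ajar over the opening.
- flap_left (a joint): Long carton flap, stiff panel 152 x 62 x 3 mm, hinged along the carton's +y top edge (line along x at y = +63, z = 73 mm of the carton). 0 = closed, free edge over the middle; 1.57 rad = upright; up to 2.8 = folded out and down. Starts ajar, 0.9 to 1.2. Light hinge friction: stays where left; about 0.5 N at its edge moves it.
- flap_right (a joint): The same flap on the other side, hinged along the carton's -y top edge (y = -63 mm, z = 73 mm of the carton); same values.
- cone: Reamer cone of the juicer, white plastic, about 70 g, standing tip up on the carton floor. 64 mm high, round: 51 mm across at the base, 50 at 30 mm height, 48 at 41 mm, then domed to a blunt tip. Origin: centre of its underside, z up. Four tall ribs, standing out under 3 mm and running up to the tip, lie on its +x, +y, -x, -y; four short thin ribs lie between.
- cone_seat (a point): Roof of the cone's socket, on the cone's axis 27 mm above its underside; axes as the cone's. The socket is a cross, 27 mm deep, open downwards: four keyways 6 mm wide, in line with the four tall ribs. Fully home, this point touches the top of the drive shaft.
- shaft_top (a point): Centre of the top of the juicer's drive shaft, 172 mm above the table with the shaft up; z up. Black shaft, 18 mm across: four splines 4 mm thick along +x, +y, -x, -y of this frame (top 4 mm slimmer: 14 mm across, 2.4 thick), standing 38 mm out of its hub. The cone meshes with its x along any of these axes (multiples of 90 degrees, about 6 degrees of play).
- shaft (a joint): How far the drive shaft is pressed down, in m: 0 = up (spring), 0.006 = fully down at its stop. It begins to move at about 4 N and takes 10 N fully down. Turning the shaft takes more than 0.6 Nm: treat it as still.
- juicer: Electric citrus juicer, fixed to the table: white motor base 160 mm across, grey juice bowl on it (150 mm across, rim 135 mm above the table), white strainer deck inside at 122 mm and a hub in its middle (48 mm across at the foot, top at 134 mm) from which the drive shaft stands up. Origin: centre of its underside, z up; the spout points to its -x and reaches 106 mm from the axis.
- glass: Bystander: drinking glass, 64 mm across, 110 mm high; origin at the centre of its underside.
- mug: Bystander: white mug, 80 mm across, 95 mm high, handle at its +y; origin at the centre of its underside.
- jar: Bystander: glass jar with steel lid, 76 mm across, 120 mm high; origin at the centre of its underside.
- oil: Bystander: amber oil bottle, 64 mm across, 210 mm high; origin at the centre of its underside.
- spoon: Bystander: wooden spoon lying on the table, along its x.
- half_a: Bystander: half orange, cut face down on the chopping board, 74 mm across, 37 mm high; origin at the centre of its underside.
- half_b: Bystander: the other half orange on the chopping board, same size.
There are look-alikes about, which are no part of the job. Leave any green look-alike of the juicer alone.

How it is judged (in metres and radians):
On the way, in this order (a step that is already met when the one before it is completed fails the run):
1. both long flaps swung back past upright while the cone is still in the carton (value of joint each of flap_left, flap_right above 1.75 rad and z of cone in the frame of carton below 0.02 m), for 0.2 s.
2. the cone lifted clear of the carton in the gripper (height (world z) of cone above 0.1 m and contact force between the fingers and cone above 1 N), for 0.2 s.
3. the cone meshed and slid fully home on the drive shaft (distance between cone_seat and shaft_top below 0.0035 m and horizontal distance between cone_seat and shaft_top below 0.003 m and angle between cone's own z axis and vertical below 0.12 rad), for 0.1 s.
At the end, for the whole second after the job is handed in: Cone meshed on the shaft: its socket roof within 3.5 mm of the shaft top and 3 mm of the axis, tilt under 0.12 rad, keyways within 0.15 rad of the splines; gripped with over 2 N, shaft held down over 4.5 of 6 mm; both long flaps still past 1.75 rad (all of step 3 and value of joint shaft above 0.0045 m and (angle between the x axis of cone and the x axis of shaft_top, either way round below 0.15 rad or angle between the x axis of cone and the y axis of shaft_top, either way round below 0.15 rad) and contact force between the fingers and cone above 2 N and value of joint each of flap_left, flap_right above 1.75 rad); the arm keeps its last pose, push and grip.
It fails at once if another thing on the table is pushed more than 30 mm or knocked over (distance of any of glass, mug, jar, oil, spoon, half_a, half_b from where it was at the start of the episode above 0.03 m or angle between any of glass, mug, jar, oil's own z axis and vertical above 0.5 rad).
It also fails if it takes over 58 s, if anything falls off the work surface, if the arm or the gripper's body presses on something with over 40 N, if the wrist force passes 120 N, or if a joint passes its speed limit or range.

ROBOT

A 6-joint arm with a two-finger parallel gripper is mounted at the origin on the work surface. World frame = base frame: x ahead of the robot, y to its left, z up, the work surface at z = 0. Lengths are in mm, angles in rad, forces in N, time in s.
With the tool pointing down it reaches from about 300 to 775 mm from the base axis. Payload 14.6 kg.
Tool frame: the origin (TCP) lies on the centre line of the jaws, within the pads' length; the fingertips stand 11 mm ahead of it and the grasp point (between the pads) lies 8 mm behind it; x points along the fingers, y is the direction in which the jaws open and shut, and the axes are right-handed (so a half turn about x gives the same grasp; the last joint's range is limited). The gripper opens to 94 mm and grips with 3 to 60 N. Pads are 16 mm wide; open, the fingers measure 119 mm over their backs; the gripper's body (75 mm by 177 mm) begins 78 mm behind the grasp point.
Start: joints at [-1.263, 0.3, 1.521, -0, 1.321, -0.067], TCP at [201.34, -511.812, 216.446] pointing down, gripper open.
Joint ranges: [-3.03, 3.03], [-0.79, 2.21], [0.23, 2.52], [-1.04, 4.18], [0, 3.07], [-2.55, 2.55]. Speed limits (rad/s): [2.22, 2.22, 2.57, 3.14, 3.14, 3.14].

INTERFACE

Orientations are given as [roll, pitch, yaw] about the fixed x, y, z axes, in that order (R = Rz(yaw) Ry(pitch) Rx(roll)).
In Python, from cell import manip gives the robot as it stands.
- The arm moves only by the shell command python3 -m handwheel 'ROWS' [OPENING] [FORCE]. ROWS is JSON, a list of rows, each a list of 2 entries, a list of its own where there are three numbers: the shift along the tool's x, y, z in mm, then the turn about the tool's x in rad. In form: [[[x, y, z], spin], ...]. A call has exactly 10 rows; each row shifts and turns the commanded pose from where the row before left it, along the tool's axes as they then stand; what a row does not reach is not made up. A row lasts 1/8 s, in which the tool goes at most 62.5 mm and 10.7 degrees, less where a joint would pass 70% of its speed; a pose out of reach is approached as far as the arm can. A call with a gripper value outside its range is refused whole. OPENING is the closure in counts, from 0 (fully open) to 255 (shut), set as the call begins (- or left out, the last holds). The fingers move at their own pace and stop on an object; FORCE is the grip in N (left out, the last holds). Time passes only in rows, so rows that do not move let the fingers close, or fill a call up. It gives the time, the measured TCP pose, the force and the opening at its end, in the units of the state.
- manip.read_state(): the state, without advancing time (a new reading comes with each control period).
- manip.camera(name): name is "scene" or "top"; returns a dict with "pixels" (420x560x3 uint8, red, green, blue), "z_map" (420x560 float32, mm along the optical axis (not along the pixel's ray), 0 where there is no reading), "mtx" (3x3 intrinsics, pixels), "xyz" and "orientation" of the camera in the world. Camera axes: x right, y up, looking along -z (the intrinsics and any distortion apply to the point x, -y, -z); pixel columns grow to the right and rows downward; lengths in mm; the calibration is good to about 2 mm. A picture is of the moment at which its call begins.
- manip.sign_off(): hands the job in, once; it reports no verdict.
Trained networks look in the newest picture that a camera, given by its name, has taken for a name from the list of things; names that differ only in an ending like _2 or _b are one class to them, and where a whole thing is asked for, a point or a joint stands for the part that bears it (a point fixed in the world has none). Each returns a list of dicts, best first, with "confidence" (0 to 1); they miss things now and then, are a little off and sometimes report something else, mostly with a low value. They report only what shows in the picture. A call takes as long as a camera call. They do not tell look-alikes from the thing itself.
- manip.cut_out(target, camera): "region" (420x560 bool, what is visible of it) and "centre" ([column, row] in pixels, amid what is visible of it).
The state is a dict: "clock": time; "joints": joint angles; "qd": joint speeds; "effort": joint torques, N m; "eef_pos": TCP position; "eef_rot": TCP orientation; "wrist_force": force on the tool from outside, world axes, zero at the start; "moment": the same for the moment, N m; "finger_gap": finger opening in mm.
Only numpy, scipy, OpenCV 4.12 (cv2) and the standard library are available. Lean on these libraries where they do the work, as an engineer would, in place of code of your own. Each camera call takes 0.05 s, during which the arm holds its last target. There are 200 camera calls.

## Working session

There is one attempt and no reset: what is moved stays moved. The work goes in short steps, Python scripts to look and compute and a shell command to move; the robot and the scene stay as the last step left them, time stands still between calls to the robot, and variables do not carry over. Pictures are saved under pics/ and viewed, about 8 in all and at most 12, crops included, and the job is handed in when it is done.

```bash
ls; mkdir -p pics
cat > h.py <<'E'
import numpy as np, cv2
from cell import manip
from scipy.spatial.transform import Rotation as R
def cloud(c):
    z=c["z_map"].astype(float); h,w=z.shape; K=np.array(c["mtx"])
    u,v=np.meshgrid(np.arange(w),np.arange(h))
    p=np.stack([(u-K[0,2])/K[0,0]*z,-(v-K[1,2])/K[1,1]*z,-z],-1)
    o=np.array(c["orientation"])
    M=R.from_euler('xyz',o).as_matrix() if o.size==3 else o
    P=p@M.T+np.array(c["xyz"]); P[z==0]=np.nan
    return P
def save(c,n,crop=None,s=1):
    im=c["pixels"][:,:,::-1]
    if crop: im=im[crop[1]:crop[3],crop[0]:crop[2]]
    cv2.imwrite("pics/"+n,cv2.resize(im,None,fx=s,fy=s,interpolation=cv2.INTER_CUBIC))
E
python3 - <<'E'
from h import *
print(manip.read_state())
for cam in("top","scene"):
    c=manip.camera(cam); save(c,cam+"0.png"); P=cloud(c)
    print(cam,c["xyz"],c["orientation"],c["mtx"],[k for k in c])
    np.savez(cam+"0.npz",P=P,px=c["pixels"])
    for n in["carton","flap_left","cone","juicer","shaft","glass","mug","jar","oil","spoon","half_a"]:
        for d in manip.cut_out(n,cam):
            r=d["region"]; q=P[r]; q=q[~np.isnan(q[:,0])]
            print(n,round(d["confidence"],2),np.round(d["centre"]),r.sum(),np.round(np.median(q,0)) if len(q) else None, np.round(np.percentile(q,2,axis=0)),np.round(np.percentile(q,98,axis=0)))
E
```

```text
pics
{'clock': 0.0, 'joints': array([-1.26262880e+00,  3.00470080e-01,  1.52158546e+00,  1.22578544e-05,
        1.32067815e+00, -6.66168878e-02]), 'qd': array([-1.64589738e-03, -1.30161381e-04,  7.18106202e-04,  6.99090139e-04,
        3.46400942e-04, -5.99919734e-05]), 'effort': array([ 8.55446451e-04, -5.31803226e+01, -3.52739596e+01,  7.08506349e-02,
        2.42993556e-02, -1.26439249e-04]), 'eef_pos': array([ 201.25616261, -511.59066768,  215.88502327]), 'eef_rot': array([-1.64781823,  1.56965523,  1.86855579]), 'wrist_force': array([-0.19172069, -0.89998155, -0.01439981]), 'moment': array([ 0.0285667 , -0.02579928, -0.04200568]), 'finger_gap': 93.8101763265046}
top [ 437.28148445  -12.6931247  1468.57398459] [ 0.08763114  0.01775881 -1.58960365] [[518.53433549   0.         276.41921832]
 [  0.         518.53433549 201.81395901]
 [  0.           0.           1.        ]] ['pixels', 'z_map', 'mtx', 'xyz', 'orientation']
carton 0.57 [373. 233.] 3619 [ 466. -242.   51.] [ 369. -296.   -2.] [ 574. -172.  130.]
flap_left 0.68 [348. 124.] 542 [ 779. -188.   46.] [ 749. -222.   18.] [
[... 2531 characters left out ...]
] [494. 426.   4.] [563. 492. 122.]
oil 0.92 [399. 165.] 812 [689. 371. 110.] [653. 357.  -1.] [713. 448. 210.]
oil 0.57 [324. 172.] 2552 [534. 183. 117.] [426. 128.   2.] [596. 280. 138.]
spoon 0.97 [138. 301.] 411 [ 391. -506.   12.] [ 364. -587.   -2.] [ 402. -401.   21.]
spoon 0.39 [224. 260.] 2656 [ 490. -242.   53.] [ 396. -301.   -2.] [ 576. -173.  127.]
half_a 0.68 [333. 284.] 451 [789. -80.  44.] [ 752. -106.   19.] [817. -43.  56.]
half_a 0.61 [307. 311.] 454 [ 787. -199.   46.] [ 755. -226.   24.] [ 815. -166.   56.]
half_a 0.57 [227. 257.] 190 [ 496. -231.   55.] [ 469. -266.    2.] [ 528. -198.  124.]
half_a 0.29 [397. 164.] 771 [689. 371. 109.] [652. 357.   0.] [713. 434. 210.]
```

Run:
```python
import cv2,numpy as np
a=cv2.imread("pics/top0.png")
cv2.imwrite("pics/top0b.png",cv2.resize(a[80:360,90:490],None,fx=2,fy=2,interpolation=cv2.INTER_CUBIC))
b=cv2.imread("pics/scene0.png")
cv2.imwrite("pics/sc0b.png",cv2.resize(b[90:350,130:420],None,fx=2.3,fy=2.3,interpolation=cv2.INTER_CUBIC))
```

```text
(no output)
```

View pics/top0b.png

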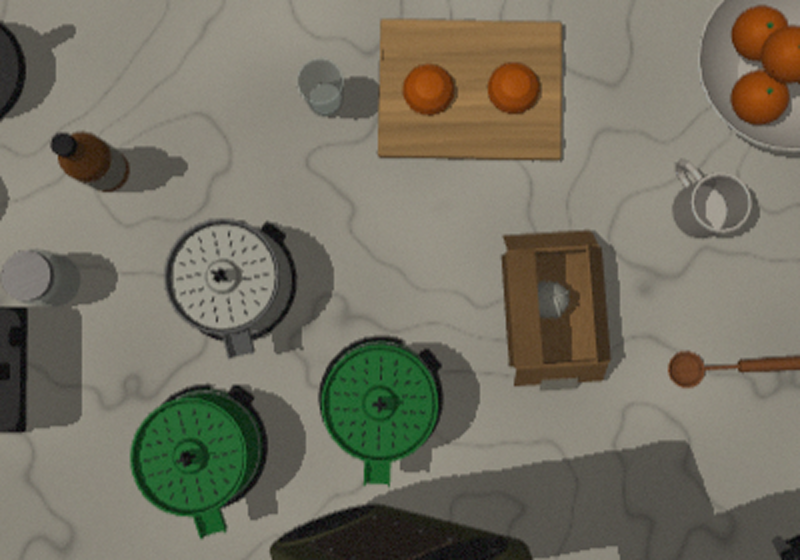

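View pics/sc0b.png

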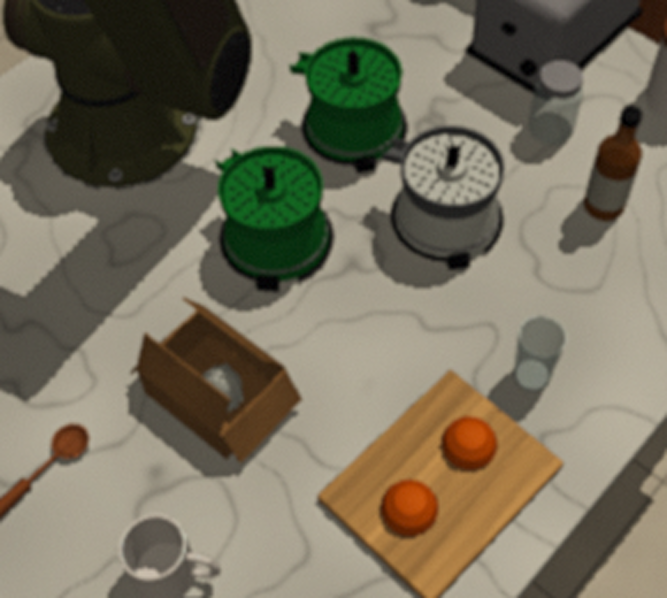

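The white juicer is the real one, at top crop (223,276); the two green ones are look-alikes. The carton is at (555,310) with the cone seen through the gap at (553,298). Next I measure the carton yaw, flap planes, cone, juicer and shaft.

Run:
```python
from h import *
T=np.load("top0.npz"); S=np.load("scene0.npz")
s=manip.read_state(); print(R.from_euler('xyz',s["eef_rot"]).as_matrix().round(3))
for n,D in(("top",T),("sc",S)):
    P=D["P"].reshape(-1,3); C=D["px"].reshape(-1,3).astype(int)
    ok=np.isfinite(P[:,0]); P,C=P[ok],C[ok]
    near=(abs(P[:,0]-470)<125)&(abs(P[:,1]+240)<95)
    for nm,m in(("L",P[:,1]>-235),("Rr",P[:,1]<-250)):
        q=P[near&m&(P[:,2]>82)]
        c=np.median(q,0); 
        for _ in range(4):
            d=q-c; n_=np.linalg.svd(d-d.mean(0),full_matrices=False)[2][2]; e=abs((d-d.mean(0))@n_); q=q[e<max(3,np.percentile(e,85))]; c=q.mean(0)
        n_*=np.sign(n_[2]); print(n,nm,len(q),c.round(1),"ang(horizontal incl)",np.arccos(n_[2]).round(3),"yaw of normal",np.degrees(np.arctan2(n_[1],n_[0])).round(1),q.min(0).round(),q.max(0).round())
    q=P[near&(P[:,2]>62)&(P[:,2]<82)]; print("rim",len(q),cv2.minAreaRect(q[:,:2].astype(np.float32)))
    q=P[near&(P[:,2]>25)]; print("allabove",cv2.minAreaRect(q[:,:2].astype(np.float32)))
    # cone: greyish pixels
    g=near&(C.max(1)-C.min(1)<25)&(C.mean(1)>70)&(P[:,2]>20)&(abs(P[:,1]+235)<45)&(abs(P[:,0]-480)<50)
    q=P[g]; print("cone",len(q),q.mean(0).round(1),q.min(0).round(),q.max(0).round(),q[np.argsort(-q[:,2])[:6]].round(1).tolist())
    # juicer
    j=(abs(P[:,0]-513)<110)&(abs(P[:,1]-198)<110)
    q=P[j&(P[:,2]>130)&(P[:,2]<141)]; (x,y),r=cv2.minEnclosingCircle(q[np.hypot(q[:,0]-513,q[:,1]-198)<82][:,:2].astype(np.float32)); print("rim circ",x,y,r)
    q=P[j&(P[:,2]>150)]; print("shaft",len(q),q.mean(0).round(1)); q=q[q[:,2]>168]; print("shaft top",len(q),q.mean(0).round(1))
    q=P[j&(np.hypot(P[:,0]-513,P[:,1]-198)>86)&(P[:,2]>60)]; print("spout",len(q),q.mean(0).round(1) if len(q) else 0)
# crop of shaft and cone, both cams
a=T["px"][:,:,::-1]; b=S["px"][:,:,::-1]
f=lambda i,u,v,r=14:cv2.resize(i[v-r:v+r,u-r:u+r],(380,290) and (290,290),interpolation=cv2.INTER_NEAREST)
sh=f(a,202,218); co=f(a,367,229); co2=f(b,228,258); sh2=f(b,327,158)
cv2.imwrite("pics/crops.png",np.vstack([np.hstack([sh,co]),np.hstack([sh2,co2])]))
```

```text
[[-0.     0.366 -0.931]
 [-0.    -0.931 -0.366]
 [-1.    -0.     0.   ]]
top L 681 [ 470.5 -188.4  107.6] ang(horizontal incl) 1.093 yaw of normal 92.4 [ 396. -205.   82.] [ 547. -171.  134.]
top Rr 402 [ 474.6 -281.2  110. ] ang(horizontal incl) 1.08 yaw of normal -87.7 [ 399. -299.   82.] [ 550. -265.  134.]
rim 554 ((471.9248352050781, -235.7322998046875), (174.44227600097656, 128.97296142578125), 2.4711055755615234)
allabove ((470.64764404296875, -235.66928100585938), (213.16989135742188, 128.97988891601562), 2.632276773452759)
cone 193 [ 481.4 -230.9   60.9] [ 459. -251.   39.] [ 502. -212.   75.] [[484.9, -231.5, 75.0], [482.2, -231.5, 74.2], [487.5, -237.1, 74.0], [485.0, -229.1, 73.3], [482.3, -229.2, 72.2], [479.6, -231.8, 72.1]]
rim circ 518.297607421875 205.69593811035156 74.64532470703125
shaft 31 [517.9 204.9 167.6]
shaft top 18 [519.6 205.2 171.9]
spout 70 [422.2 187.  107.8]
sc L 149 [ 476.3 -192.1  112. ] ang(horizontal incl) 1.069 yaw of normal 92.5 [ 395. -207.   83.] [ 548. -174.  133.]
sc Rr 551 [ 478.  -282.5  106.1] ang(horizontal incl) 1.08 yaw of normal -87.3 [ 399. -299.   82.] [ 552. -266.  132.]
rim 424 ((477.0164794921875, -236.48617553710938), (168.48696899414062, 129.5538330078125), 3.9355337619781494)
allabove ((476.1441650390625, -235.86436462402344), (209.26490783691406, 130.20611572265625), 3.039020538330078)
cone 118 [ 493.4 -233.2   56.6] [ 465. -245.   21.] [ 512. -219.   73.] [[486.7, -233.6, 73.3], [488.9, -240.0, 72.2], [485.2, -228.3, 70.6], [487.7, -230.7, 70.5], [482.7, -234.5, 69.6], [501.4, -231.4, 69.5]]
rim circ 521.13916015625 203.88209533691406 77.96831512451172
shaft 31 [520.7 203.4 163.3]
shaft top 9 [519.7 203.8 171.7]
spout 35 [422.5 186.1 107. ]
```

View pics/crops.png

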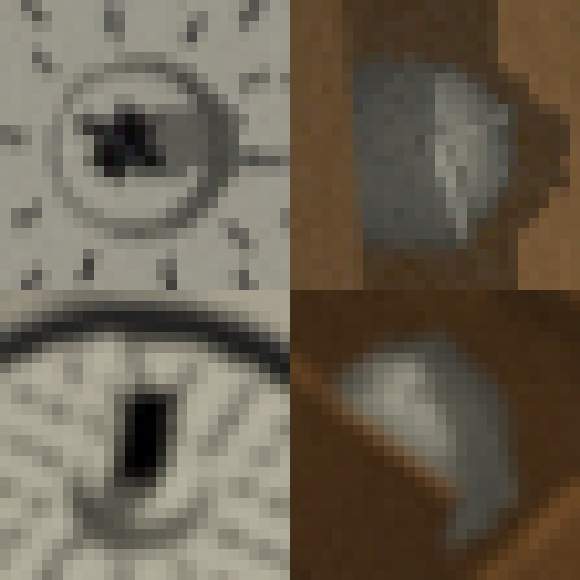

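The carton is at (472,-236) with yaw 2.5°. Both flaps are at about 1.08, the cone axis is near (485,-232), and the shaft is at (519.6,204.5). I'll write a helper that works out rows.

```bash
cat >> h.py <<'E'
def plan(xyz,jaw_deg,n,start=None):
    """n equal rows from the present pose to TCP xyz, jaw azimuth; prints row list"""
    s=manip.read_state(); M=R.from_euler('xyz',s["eef_rot"]).as_matrix(); p=np.array(s["eef_pos"])
    a0=np.degrees(np.arctan2(M[1,1],M[0,1])); d=(jaw_deg-a0+180)%360-180; spin=-np.radians(d)/n
    st=(np.array(xyz)-p)/n; out=[]
    for i in range(n):
        a=np.radians(a0+d*i/n); y=np.array([np.cos(a),np.sin(a),0]); x=np.array([0,0,-1]); z=np.cross(x,y)
        out.append("[[%.1f,%.1f,%.1f],%.3f]"%(st@x,st@y,st@z,spin))
    print("pos",p.round(1),"jaw",a0.round(1),"gap",round(s["finger_gap"],1),"F",np.round(s["wrist_force"],1),"t",s["clock"]); print("["+",".join(out)+"]")
E
python3 -c "
from h import *
plan((472,-236,213),2.5,8)"
```

```text
pos [ 201.3 -511.8  216.4] jaw -68.5 gap 93.9 F [0.9 0.2 0.5] t 1.2
[[[0.4,-19.7,-44.1],-0.155],[[0.4,-12.7,-46.6],-0.155],[[0.4,-5.3,-48.0],-0.155],[[0.4,2.2,-48.3],-0.155],[[0.4,9.6,-47.3],-0.155],[[0.4,16.8,-45.3],-0.155],[[0.4,23.6,-42.2],-0.155],[[0.4,29.8,-38.0],-0.155]]
```

```bash
python3 -m handwheel '[[[0.4,-19.7,-44.1],-0.155],[[0.4,-12.7,-46.6],-0.155],[[0.4,-5.3,-48.0],-0.155],[[0.4,2.2,-48.3],-0.155],[[0.4,9.6,-47.3],-0.155],[[0.4,16.8,-45.3],-0.155],[[0.4,23.6,-42.2],-0.155],[[0.4,29.8,-38.0],-0.155],[[0,0,0],0],[[0,0,0],0]]' 0
python3 -c "
from h import *
plan((472,-236,103),2.5,4)"
```

```text
clock: 2.45
eef_pos: [471.7, -236.2, 213.1]
eef_rot: [-1.574, 1.571, -3.102]
wrist_force: [-0.1, -0.4, -0.2]
finger_gap: 94.1
pos [ 471.7 -236.2  213.1] jaw 2.5 gap 94.1 F [-0.1 -0.4 -0.2] t 2.45
[[[27.5,0.1,-0.1],-0.000],[[27.5,0.1,-0.1],-0.000],[[27.5,0.1,-0.1],-0.000],[[27.5,0.1,-0.1],-0.000]]
```

```bash
python3 -m handwheel '[[[37,0,0],0],[[37,0,0],0],[[36,0,0],0],[[0,0,0],0],[[0,0,-15],0],[[0,0,-15],0],[[0,0,-15],0],[[0,0,-14],0],[[0,0,-13],0],[[0,0,0],0]]'
python3 -m handwheel '[[[0,0,24],0],[[0,0,24],0],[[0,0,24],0],[[0,0,15],0],[[0,0,15],0],[[0,0,15],0],[[0,0,14],0],[[0,0,13],0],[[0,0,0],0],[[0,0,-30],0]]'
python3 -m handwheel '[[[0,0,-42],0],[[-40,0,0],0],[[-40,0,0],0],[[-40,0,0],0],[[0,30,-60],0],[[0,30,-60],0],[[0,0,0],0],[[0,0,0],0],[[0,0,0],0],[[0,0,0],0]]' 45
python3 - <<'E'
from h import *
for cam in("top","scene"):
    c=manip.camera(cam); save(c,cam+"1.png"); P=cloud(c); np.savez(cam+"1.npz",P=P,px=c["pixels"])
    Q=P.reshape(-1,3); C=c["pixels"].reshape(-1,3).astype(int)
    g=(C.max(1)-C.min(1)<25)&(C.mean(1)>60)&(Q[:,2]>8)&(Q[:,2]<90)&(abs(Q[:,1]+233)<50)&(abs(Q[:,0]-480)<60)
    q=Q[g]; print(cam,len(q),q.mean(0).round(1),q.min(0).round(),q.max(0).round(),cv2.minEnclosingCircle(q[:,:2].astype(np.float32)))
a=cv2.imread("pics/top1.png")[190:270,320:420]; b=cv2.imread("pics/scene1.png")[220:300,180:280]
cv2.imwrite("pics/v1.png",np.hstack([cv2.resize(i,(400,320),interpolation=cv2.INTER_CUBIC) for i in(a,b)]))
E
```

```text
clock: 3.7
eef_pos: [468.9, -163.1, 103.3]
eef_rot: [-2.788, 1.571, 1.97]
wrist_force: [-0.1, -0.3, 0.6]
finger_gap: 94.1
clock: 4.95
eef_pos: [473.7, -278.6, 103.1]
eef_rot: [0.281, 1.57, -1.247]
wrist_force: [0.4, -0.0, 0.8]
finger_gap: 93.4
clock: 6.2
eef_pos: [522.7, -122.7, 223.3]
eef_rot: [-0.573, 1.571, -2.101]
wrist_force: [-0.3, 0.2, 0.2]
finger_gap: 77.6
top 70 [ 479.5 -239.9   51. ] [ 459. -256.   12.] [ 499. -207.   70.] ((482.22967529296875, -230.89105224609375), 25.94611358642578)
scene 266 [ 493.9 -238.3   46.5] [ 464. -258.    8.] [ 512. -208.   73.] ((487.8388977050781, -233.69601440429688), 26.529163360595703)
```

View pics/v1.png

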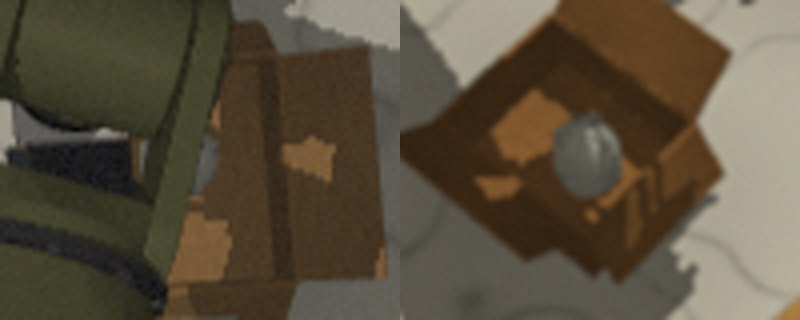

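Both long flaps are folded right out, and the cone stands exposed at right-panel pixel (590,155). Next is the grasp.

```bash
python3 -c "
from h import *
plan((485,-232,180),2.5,3)
P=np.load('scene1.npz')['P'].reshape(-1,3)
from scipy.optimize import least_squares
for f in('scene1','top1'):
    D=np.load(f+'.npz');Q=D['P'].reshape(-1,3);C=D['px'].reshape(-1,3).astype(int)
    g=(C.max(1)-C.min(1)<25)&(C.mean(1)>60)&(Q[:,2]>12)&(Q[:,2]<72)&(np.hypot(Q[:,1]+232,Q[:,0]-485)<30);q=Q[g]
    rr=lambda z:np.interp(z,[3,33,44,55,62,67],[25.5,25,24,17,10,3])
    s=least_squares(lambda p:np.hypot(q[:,0]-p[0],q[:,1]-p[1])-rr(q[:,2]),[485,-232],loss='soft_l1')
    print(f,len(q),s.x,np.median(abs(s.fun)))
"
```

```text
pos [ 522.8 -122.5  223.3] jaw 2.5 gap 77.1 F [ 0.3  0.1 -0.1] t 6.3
[[[14.4,-14.1,35.9],-0.000],[[14.4,-14.1,35.9],-0.000],[[14.4,-14.2,35.9],-0.000]]
scene1 255 [ 485.18336261 -232.47155051] 1.615493328670052
top1 69 [ 482.3223421  -234.40288269] 2.1534670223187042
```

```bash
python3 -m handwheel '[[[14.4,-14.1,35.9],0],[[14.4,-14.1,35.9],0],[[14.4,-14.1,35.9],0],[[0,0,0],0],[[39,0,0],0],[[39,0,0],0],[[39,0,0],0],[[39,0,0],0],[[0,0,0],0],[[0,0,0],0]]'
python3 -m handwheel '[[[0,0,0],0],[[0,0,0],0],[[0,0,0],0],[[0,0,0],0],[[0,0,0],0],[[0,0,0],0],[[0,0,0],0],[[0,0,0],0],[[0,0,0],0],[[0,0,0],0]]' 255 35
```

```text
clock: 7.55
eef_pos: [486.4, -231.4, 25.8]
eef_rot: [1.03, 1.569, -0.497]
wrist_force: [0.3, 0.8, -0.1]
finger_gap: 77.4
clock: 8.8
eef_pos: [485.6, -231.4, 24.6]
eef_rot: [0.959, 1.57, -0.568]
wrist_force: [-0.9, 1.1, 7.2]
finger_gap: 50.5
```

```bash
python3 -m handwheel '[[[-20,0,0],0],[[-30,0,0],0],[[-40,0,0],0],[[-40,0,0],0],[[-40,0,0],0],[[-40,0,0],0],[[0,0,0],0],[[0,0,0],0],[[0,0,0],0],[[0,0,0],0]]'
python3 - <<'E'
from h import *
c=manip.camera("scene"); P=cloud(c); save(c,"scene2.png")
s=manip.read_state(); p=s["eef_pos"]
K=np.array(c["mtx"]);M=R.from_euler('xyz',c["orientation"]).as_matrix(); q=M.T@(np.array(p)-c["xyz"]); u=int(K[0,0]*q[0]/-q[2]+K[0,2]); v=int(K[1,1]*-q[1]/-q[2]+K[1,2]); print(u,v)
save(c,"v2.png",(u-45,v-35,u+45,v+35),7)
plan((519.6,204.5,225),2.5,9)
E
```

```text
clock: 10.05
eef_pos: [485.2, -231.2, 233.2]
eef_rot: [-2.139, 1.569, 2.617]
wrist_force: [0.5, 1.2, -0.1]
finger_gap: 50.6
218 223
pos [ 485.3 -231.2  233.4] jaw 2.5 gap 50.1 F [ 0.5  0.5 -0.6] t 10.1
[[[0.9,5.9,-48.2],0.000],[[0.9,5.9,-48.2],0.000],[[0.9,5.9,-48.2],0.000],[[0.9,5.9,-48.2],0.000],[[0.9,5.9,-48.2],0.000],[[0.9,5.9,-48.2],0.000],[[0.9,5.9,-48.2],0.000],[[0.9,5.9,-48.2],0.000],[[0.9,5.9,-48.2],0.000]]
```

View pics/v2.png

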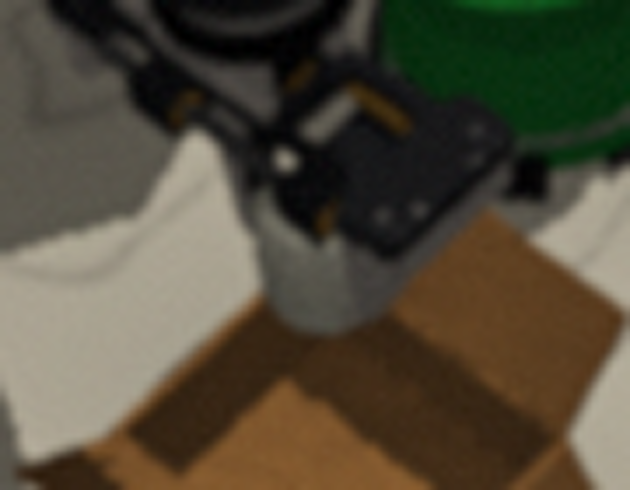

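The cone is held between the fingers at (325,270), upright. Before carrying it I'll fit the shaft's position and yaw with subpixel accuracy, and look at the ribs.

```bash
cat > fit.py <<'E'
from h import *
from scipy.optimize import minimize
def cam(n):
    c=manip.camera(n); return c
def poly(yaw,r,t):
    h=t/2; p=[]
    for k in range(4):
        a=np.radians(yaw+90*k); c,s=np.cos(a),np.sin(a)
        for X,Y in((r,-h),(r,h),(h,h)): p.append((c*X-s*Y,s*X+c*Y))
    return np.array(p)
def mask(c,x,y,yaw,u0,v0,r,ss=8):
    K=np.array(c["mtx"]);M=R.from_euler('xyz',c["orientation"]).as_matrix()
    img=np.zeros((2*r*ss,2*r*ss),np.uint8)
    def pr(P):
        q=(P-c["xyz"])@M; u=K[0,0]*q[:,0]/-q[:,2]+K[0,2]; v=-K[1,1]*q[:,1]/-q[:,2]+K[1,2]
        return np.round(((np.stack([u-u0+r+.5,v-v0+r+.5],1))*ss-.5)*16).astype(np.int32)
    for z in np.arange(134,172.1,2):
        b=poly(yaw,*((7,2.4) if z>168 else (9,4)))
        cv2.fillPoly(img,[pr(np.c_[b+[x,y],np.full(len(b),z)])],255,shift=4)
    m=cv2.resize(img,(2*r,2*r),interpolation=cv2.INTER_AREA)/255.
    return cv2.GaussianBlur(m,(0,0),.5)
if __name__=="__main__":
    for n in("top","scene"):
        c=manip.camera(n); px=np.load(n+"0.npz")["px"].astype(float).mean(2)
        u0,v0=(202,218) if n=="top" else (327,157); r=9
        I=px[v0-r:v0+r,u0-r:u0+r]; D=np.clip((95-I)/75,0,1)
        best=[]
        for yaw in range(0,90,5):
            f=lambda p:((mask(c,p[0],p[1],yaw,u0,v0,r)-D)**2).sum()
            o=minimize(f,[519.6,204.5],method='Nelder-Mead',options=dict(initial_simplex=[[519.6,204.5],[523,204.5],[519.6,208]],xatol=.1,fatol=.001)); best.append((round(o.fun,2),yaw,*o.x.round(1)))
        print(n,D.sum().round(1),sorted(best)[:6],"worst",max(best))
    a=np.load("scene1.npz")["px"][:,:,::-1]; b=cv2.imread("pics/scene2.png"); 
    e=lambda i:cv2.resize(cv2.convertScaleAbs(i,alpha=1.6,beta=-30),(390,390),interpolation=cv2.INTER_CUBIC)
    cv2.imwrite("pics/v3.png",np.hstack([e(a[243:275,211:243]),e(b[216:248,203:235])]))
E
python3 fit.py
```

```text
top 39.6 [(np.float64(6.39), 60, np.float64(517.5), np.float64(205.6)), (np.float64(6.78), 55, np.float64(517.8), np.float64(205.4)), (np.float64(6.8), 65, np.float64(517.8), np.float64(205.1)), (np.float64(7.38), 50, np.float64(517.7), np.float64(205.1)), (np.float64(7.6), 70, np.float64(517.5), np.float64(205.2)), (np.float64(8.16), 45, np.float64(517.9), np.float64(204.8))] worst (np.float64(12.51), 10, np.float64(516.3), np.float64(203.2))
scene 46.3 [(np.float64(9.13), 80, np.float64(518.1), np.float64(203.7)), (np.float64(9.26), 75, np.float64(518.3), np.float64(203.7)), (np.float64(9.68), 70, np.float64(518.7), np.float64(203.5)), (np.float64(9.83), 85, np.float64(518.0), np.float64(204.2)), (np.float64(10.27), 65, np.float64(518.2), np.float64(204.0)), (np.float64(10.57), 0, np.float64(518.7), np.float64(203.3))] worst (np.float64(12.94), 20, np.float64(518.4), np.float64(204.1))
```

View pics/v3.png

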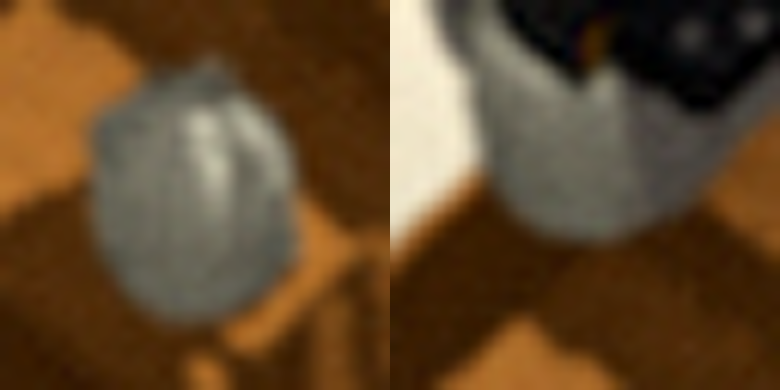

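```bash
cat > fit2.py <<'E'
from fit import *
c=manip.camera("scene"); px=cv2.imread("pics/scene2.png")[:,:,::-1].astype(float)
u0,v0,r,ss=219,228,22,8
K=np.array(c["mtx"]);M=R.from_euler('xyz',c["orientation"]).as_matrix()
def cm(x,y,zb):
    img=np.zeros((2*r*ss,2*r*ss),np.uint8); a=np.linspace(0,2*np.pi,60)
    for z in np.arange(0,41,2):
        rad=np.interp(z,[0,30,41],[25.5,25,24]); P=np.c_[x+rad*np.cos(a),y+rad*np.sin(a),np.full(60,zb+z)]
        q=(P-c["xyz"])@M; u=K[0,0]*q[:,0]/-q[:,2]+K[0,2]; v=-K[1,1]*q[:,1]/-q[:,2]+K[1,2]
        cv2.fillPoly(img,[np.round((np.stack([u-u0+r+.5,v-v0+r+.5],1)*ss-.5)*16).astype(np.int32)],255,shift=4)
    return cv2.GaussianBlur(cv2.resize(img,(2*r,2*r),interpolation=cv2.INTER_AREA)/255.,(0,0),.5)
A=px[v0-r:v0+r,u0-r:u0+r]; mx,mn,me=A.max(2),A.min(2),A.mean(2)
grey=((mx-mn<26)&(me<160)).astype(float); dark=me<60
p0=np.array(manip.read_state()["eef_pos"]); print(p0.round(1)); zb=p0[2]-21.6
nom=cm(p0[0],p0[1],zb)
rows=np.arange(2*r)[:,None]+np.zeros((1,2*r)); 
np.set_printoptions(linewidth=250)
for i in range(10,2*r): print(i,"".join(("#" if nom[i,j]>.5 else "+") if grey[i,j] and me[i,j]>60 else ("o" if nom[i,j]>.5 else ("x" if me[i,j]<60 else ".")) for j in range(2*r)))
E
python3 fit2.py
```

```text
[ 485.4 -231.3  233.8]
10 +++++...+++x++#ooooooooooooooxxxxxxxxxxxxxxx
11 ++.+....+++++##oooooooooooooooxxxxxxxxxxxxx+
12 +++......++++###ooooooooooooooxxxxxxxxxxxx++
13 ++.......+++#####ooooooooooooooxxxxxxxxxx.+.
14 +........+++######oooooooooooooxxxxxxxx.++..
15 ..........++#######ooooooooooooxxxxxxx+++...
16 +++.+...+..+########oo###ooooooxxxxxx.++....
17 ++.+++++...+##############ooooooxxxx+++.....
18 .+...+...+.++#############o#ooooxxx+++......
19 ++..++++...++################oooxx+++.......
20 ...+++++++.++##################oxx++........
21 ++++++++++.++###############o###xx+.........
22 ++++++++++.+++##################.+..........
23 +++++++++++..+##################+.x.........
24 ++++++++++....#################+............
25 ++++++++.....xx###############ox............
26 ++++++++....xxxo#############oxxx...........
27 +++++++....xxxxxo###########oxxxxx..........
28 ++++++....xxxxxxxx########oxxxxxxxx.........
29 +++++....xxxxxxxxxxxxo##xxxxxxxxxxxx........
30 ++++....xxxxxxxxxxxxxxxxxxxxxxxxxxxxxx......
31 +++....xxxxxxxxxxxxxxxxxxxxxxxxxxxxxxxxx....
32 ++....xxxxxxxxxxxxxxxxxxxxxxxxxxxxxxxxxxxx..
33 +....xxxxxxxxxxxxxxxxxxxxxxxxxxxxxxxxxxxxxx.
34 ....xxxxxxxxxxxxxxxxxxxxxxxxxxxxxxxxxxxxxxxx
35 ..xxxxxxxxxxxxxxxxxxxxxxxxxxxxxxxxxxxxxxxxxx
36 .xxxxxxxxxxxxxxx..xxxxxxxxxxxxxxxxxxxxxxxxxx
37 .xxxxxxxxxxxxxx....xxxxxxxxxxxxxxxxxxxxxxxxx
38 xxxxxxxxxxxxxx......xxxxxxxxxxxxxxxxxxxxxxxx
39 xxxxxxxxxxxxx.........xxxxxxxxxxxxxxxxxxxxxx
40 xxxxxxxxxxxx............xxxxxxxxxxxxxxxxxxxx
41 xxxxxxxxxx...............xxxxxxxxxxxxxxxxxxx
42 xxxxxxxxxx................xxxxxxxxxxxxxxxxxx
43 xxxxxxxxx..................xxxxxxxxxxxxxxxxx
```

```bash
python3 -m handwheel '[[[0.9,5.9,-48.2],0],[[0.9,5.9,-48.2],0],[[0.9,5.9,-48.2],0],[[0.9,5.9,-48.2],0],[[0.9,5.9,-48.2],0],[[0.9,5.9,-48.2],0],[[0.9,5.9,-48.2],0],[[0.9,5.9,-48.2],0],[[0.9,5.9,-48.2],0],[[0,0,0],0]]'
python3 -c "
from h import *
plan((519,205,192),2.5,5); print(manip.read_state()['joints'].round(2))"
```

```text
clock: 11.5
eef_pos: [519.0, 206.9, 225.4]
eef_rot: [-1.736, 1.57, 3.024]
wrist_force: [0.2, -0.2, -0.5]
finger_gap: 50.3
pos [519.  206.9 225.4] jaw 2.7 gap 50.3 F [ 0.2 -0.2 -0.5] t 11.5
[[[6.7,-0.0,0.4],0.001],[[6.7,-0.0,0.4],0.001],[[6.7,-0.0,0.4],0.001],[[6.7,-0.0,0.4],0.001],[[6.7,-0.0,0.4],0.001]]
[0.31 0.31 1.48 0.   1.35 0.27]
```

```bash
python3 -m handwheel '[[[10,0,0],0],[[10,0,0],0],[[8,0,0],0],[[2,0,0],0],[[1,0,0],0],[[1,0,0],0],[[1,0,0],0],[[0,0,0],0],[[0,0,0],0],[[0,0,0],0]]'
python3 -c "
from h import *
plan((519,205,192),2.5,5); s=manip.read_state();print(s['moment'])"
```

```text
clock: 12.75
eef_pos: [519.5, 204.5, 193.2]
eef_rot: [1.784, 1.57, 0.257]
wrist_force: [-0.1, -0.5, 3.4]
finger_gap: 49.9
pos [519.5 204.5 193.2] jaw 2.5 gap 49.9 F [-0.1 -0.5  3.4] t 12.75
[[[0.2,-0.1,-0.1],0.000],[[0.2,-0.1,-0.1],0.000],[[0.2,-0.1,-0.1],0.000],[[0.2,-0.1,-0.1],0.000],[[0.2,-0.1,-0.1],0.000]]
[-0.03882908 -0.04216631  0.01706861]
```

```bash
python3 -m handwheel '[[[1,0,0],0],[[1.5,0,0],-0.04],[[0,0,0],-0.04],[[0,0,0],-0.04],[[0,0,0],-0.04],[[0,0,0],-0.04],[[0,0,0],-0.04],[[0,0,0],-0.04],[[0,0,0],0],[[0,0,0],0]]'
python3 -c "
from h import *
plan((519,205,192),2.5,5); s=manip.read_state();print(s['moment'])"
```

```text
clock: 14.0
eef_pos: [519.7, 204.5, 190.7]
eef_rot: [1.561, 1.57, 0.313]
wrist_force: [1.6, 0.5, 5.0]
finger_gap: 50.1
pos [519.7 204.5 190.7] jaw 18.5 gap 50.1 F [1.6 0.5 5. ] t 14.0
[[[-0.3,-0.1,-0.1],0.056],[[-0.3,-0.1,-0.1],0.056],[[-0.3,-0.1,-0.1],0.056],[[-0.3,-0.1,-0.1],0.056],[[-0.3,-0.1,-0.1],0.056]]
[ 0.08956507 -0.58912179  0.02249055]
```

```bash
for i in 1; do python3 -m handwheel '[[[0,0,0],-0.04],[[0,0,0],-0.04],[[0,0,0],-0.04],[[0,0,0],-0.04],[[0,0,0],-0.04],[[0,0,0],-0.04],[[0,0,0],-0.04],[[0,0,0],-0.04],[[0,0,0],0],[[0,0,0],0]]'
python3 -c "
from h import *
s=manip.read_state();print(s['moment'])"; done
python3 -m handwheel '[[[0,0,0],-0.04],[[0,0,0],-0.04],[[0,0,0],-0.04],[[0,0,0],-0.04],[[0,0,0],-0.04],[[0,0,0],-0.04],[[0,0,0],-0.04],[[0,0,0],-0.04],[[0,0,0],0],[[0,0,0],0]]'
python3 -c "
from h import *
plan((519,205,192),2.5,5); s=manip.read_state();print(s['moment'],s['joints'].round(2))"
```

```text
clock: 15.25
eef_pos: [519.0, 204.4, 189.9]
eef_rot: [-1.957, 1.569, -2.885]
wrist_force: [-0.9, -0.2, -1.6]
finger_gap: 50.2
[ 0.03483365  0.01978208 -0.01519727]
clock: 16.5
eef_pos: [519.0, 205.2, 190.0]
eef_rot: [2.826, 1.569, 2.219]
wrist_force: [0.0, 6.7, -2.2]
finger_gap: 50.7
pos [519.  205.2 190. ] jaw 55.2 gap 50.7 F [ 0.   6.7 -2.2] t 16.5
[[[-0.4,-0.0,0.0],0.184],[[-0.4,-0.0,0.0],0.184],[[-0.4,-0.0,0.0],0.184],[[-0.4,-0.0,0.0],0.184],[[-0.4,-0.0,0.0],0.184]]
[ 1.225562   -0.00765613 -0.05453846] [ 0.31  0.34  1.53  0.    1.27 -0.65]
```

Force fell to zero around jaw 37°, so it dropped into mesh. Beyond that, at 55°, there is side load, so I turn back.

```bash
python3 -m handwheel '[[[0,0,0],0.04],[[0,0,0],0.04],[[0,0,0],0.04],[[0,0,0],0.04],[[0,0,0],0],[[0,0,0],0],[[0,0,0],0],[[0,0,0],0],[[0,0,0],0],[[0,0,0],0]]'
python3 -c "
from h import *
plan((519,205,192),2.5,5); s=manip.read_state();print(s['moment'])"
```

```text
clock: 17.75
eef_pos: [519.3, 204.5, 190.3]
eef_rot: [-2.442, 1.571, 3.074]
wrist_force: [-1.2, 3.8, -4.5]
finger_gap: 49.8
pos [519.3 204.5 190.3] jaw 46.1 gap 49.8 F [-1.2  3.8 -4.5] t 17.75
[[[-0.3,0.0,-0.1],0.152],[[-0.3,0.0,-0.1],0.152],[[-0.3,-0.0,-0.1],0.152],[[-0.3,-0.0,-0.1],0.152],[[-0.3,-0.0,-0.1],0.152]]
[ 0.87500014  0.1983039  -0.04291852]
```

```bash
python3 -m handwheel '[[[0,0,0],0.04],[[0,0,0],0.04],[[0,0,0],0.04],[[0,0,0],0.04],[[0,0,0],0],[[0,0,0],0],[[1.5,0,0],0],[[1.5,0,0],0],[[0,0,0],0],[[0,0,0],0]]'
python3 -c "
from h import *
plan((519,205,192),2.5,5); s=manip.read_state();print(s['moment'])"
```

```text
clock: 19.0
eef_pos: [519.6, 204.5, 187.7]
eef_rot: [1.229, 1.57, 0.302]
wrist_force: [-2.1, 1.5, 3.7]
finger_gap: 50.5
pos [519.6 204.5 187.7] jaw 36.9 gap 50.5 F [-2.1  1.5  3.7] t 19.0
[[[-0.9,-0.0,-0.2],0.120],[[-0.9,-0.0,-0.1],0.120],[[-0.9,-0.1,-0.1],0.120],[[-0.9,-0.1,-0.1],0.120],[[-0.9,-0.1,-0.1],0.120]]
[ 0.22113204  0.30501261 -0.00083492]
```

```bash
python3 -m handwheel '[[[0,0,0],0.02],[[0,0,0],0],[[1,0,0],0],[[1,0,0],0],[[1,0,0],0],[[0,0,0],0],[[0,0,0],0],[[0,0,0],0],[[0,0,0],0],[[0,0,0],0]]'
python3 -c "
from h import *
plan((519,205,192),2.5,5); s=manip.read_state();print(s['moment'])"
```

```text
clock: 20.25
eef_pos: [519.5, 204.5, 184.8]
eef_rot: [1.308, 1.57, 0.361]
wrist_force: [-3.4, 1.6, 7.4]
finger_gap: 50.1
pos [519.5 204.5 184.8] jaw 35.8 gap 50.1 F [-3.4  1.6  7.4] t 20.25
[[[-1.4,-0.0,-0.1],0.116],[[-1.4,-0.0,-0.1],0.116],[[-1.4,-0.1,-0.1],0.116],[[-1.4,-0.1,-0.1],0.116],[[-1.4,-0.1,-0.1],0.116]]
[ 0.234353    0.48785565 -0.00370493]
```

```bash
python3 -m handwheel '[[[0,-0.4,-0.6],0],[[0,0,0],0],[[0,0,0],0],[[0,0,0],0],[[0,0,0],0],[[0,0,0],0],[[0,0,0],0],[[0,0,0],0],[[0,0,0],0],[[0,0,0],0]]'
python3 -c "
from h import *
s=manip.read_state();print(s['moment'])"
python3 -m handwheel '[[[0,0,0],0.03],[[0,0,0],0.03],[[0,0,0],0.03],[[0,0,0],0.03],[[0,0,0],0],[[0,0,0],0],[[0,0,0],0],[[0,0,0],0],[[0,0,0],0],[[0,0,0],0]]'
python3 -c "
from h import *
plan((519,205,192),2.5,5); s=manip.read_state();print(s['moment'])"
```

```text
clock: 21.5
eef_pos: [519.2, 204.6, 184.9]
eef_rot: [1.05, 1.569, 0.103]
wrist_force: [0.1, -0.3, 6.4]
finger_gap: 50.2
[0.12618873 0.02810554 0.02853951]
clock: 22.75
eef_pos: [518.9, 204.7, 184.7]
eef_rot: [1.401, 1.57, 0.335]
wrist_force: [-2.0, 1.5, 6.6]
finger_gap: 50.3
pos [518.9 204.7 184.7] jaw 28.9 gap 50.3 F [-2.   1.5  6.6] t 22.75
[[[-1.5,0.0,-0.0],0.092],[[-1.5,0.0,-0.0],0.092],[[-1.5,0.0,-0.0],0.092],[[-1.5,0.0,-0.0],0.092],[[-1.5,0.0,-0.0],0.092]]
[0.22308871 0.47981576 0.10365862]
```

```bash
python3 -m handwheel '[[[0,0,0],-0.03],[[0,0,0],-0.03],[[0,0,0],-0.03],[[0,0,0],-0.03],[[0,0,0],-0.02],[[0,0,0],-0.02],[[0,0,0],-0.02],[[0,0,0],0],[[0,0,0],0],[[0,0,0],0]]'
python3 -c "
from h import *
s=manip.read_state();print(s['moment'])"
python3 -m handwheel '[[[0,0,0],-0.03],[[0,0,0],-0.03],[[0,0,0],-0.03],[[0,0,0],0],[[0,0,0],0],[[0,0,0],0],[[0,0,0],0],[[0,0,0],0],[[0,0,0],0],[[0,0,0],0]]'
python3 -c "
from h import *
plan((519,205,192),2.5,5); s=manip.read_state();print(s['moment'])"
```

```text
clock: 24.0
eef_pos: [518.7, 204.8, 184.3]
eef_rot: [-2.871, 1.571, 2.526]
wrist_force: [0.6, 4.2, 0.2]
finger_gap: 50.6
[ 1.04539187 -0.12319229 -0.03854032]
clock: 25.25
eef_pos: [518.7, 205.0, 184.3]
eef_rot: [2.395, 1.57, 1.599]
wrist_force: [1.1, 6.3, -0.8]
finger_gap: 50.2
pos [518.7 205.  184.3] jaw 44.4 gap 50.2 F [ 1.1  6.3 -0.8] t 25.25
[[[-1.5,0.0,0.0],0.146],[[-1.5,0.0,0.0],0.146],[[-1.5,0.0,0.0],0.146],[[-1.5,0.1,0.0],0.146],[[-1.5,0.1,0.0],0.146]]
[ 1.45891694 -0.28809713 -0.14290717]
```

Force dropped to 0 again at jaw ~39°, so the full splines have engaged. I turn back slightly, centre and slide down.

```bash
python3 -m handwheel '[[[0,0,0],0.04],[[0,0,0],0.05],[[0,0.5,-0.6],0],[[0,0,0],0],[[0,0,0],0],[[1.5,0,0],0],[[1.5,0,0],0],[[1.5,0,0],0],[[0,0,0],0],[[0,0,0],0]]'
python3 -c "
from h import *
plan((519,205,192),2.5,5); s=manip.read_state();print(s['moment'])"
```

```text
clock: 26.5
eef_pos: [518.7, 205.4, 179.8]
eef_rot: [-1.909, 1.571, -2.796]
wrist_force: [-0.8, 1.4, -2.2]
finger_gap: 50.2
pos [518.7 205.4 179.8] jaw 39.2 gap 50.2 F [-0.8  1.4 -2.2] t 26.5
[[[-2.4,-0.0,0.1],0.128],[[-2.4,0.0,0.1],0.128],[[-2.4,0.0,0.1],0.128],[[-2.4,0.0,0.1],0.128],[[-2.4,0.0,0.1],0.128]]
[ 0.24095901 -0.04310755 -0.00648194]
```

```bash
python3 -m handwheel '[[[1,0.1,-0.3],0],[[1.5,0,0],0],[[1.5,0,0],0],[[1.5,0,0],0],[[1.5,0,0],0],[[1.5,0,0],0],[[1.5,0,0],0],[[1,0,0],0],[[0,0,0],0],[[0,0,0],0]]'
python3 -c "
from h import *
plan((519,205,192),2.5,5); s=manip.read_state();print(s['moment'])"
```

```text
clock: 27.75
eef_pos: [518.6, 205.8, 168.9]
eef_rot: [-1.871, 1.571, -2.758]
wrist_force: [0.1, -0.0, -1.9]
finger_gap: 49.9
pos [518.6 205.8 168.9] jaw 39.2 gap 49.9 F [ 0.1 -0.  -1.9] t 27.75
[[[-4.6,-0.0,0.2],0.128],[[-4.6,-0.0,0.2],0.128],[[-4.6,0.0,0.2],0.128],[[-4.6,0.0,0.2],0.128],[[-4.6,0.1,0.2],0.128]]
[ 0.05455061 -0.05357272 -0.01002857]
```

```bash
python3 -m handwheel '[[[1,0,0],0],[[1,0,0],0],[[1,0,0],0],[[1,0,0],0],[[1,0,0],0],[[0,0,0],0],[[0,0,0],0],[[0,0,0],0],[[0,0,0],0],[[0,0,0],0]]' 255 50
python3 -c "
from h import *
s=manip.read_state();print(s['moment'],s['wrist_force'])"
```

```text
clock: 29.0
eef_pos: [518.7, 205.8, 164.1]
eef_rot: [1.181, 1.57, 0.295]
wrist_force: [-0.6, -0.1, 4.9]
finger_gap: 49.6
[ 0.08084739  0.02519533 -0.04223506] [-0.62112831 -0.10800949  4.86955409]
```

```bash
python3 -m handwheel '[[[1,0,0],0],[[1,0,0],0],[[1,0,0],0],[[0,0,0],0],[[0,0,0],0],[[0,0,0],0],[[0,0,0],0],[[0,0,0],0],[[0,0,0],0],[[0,0,0],0]]'
python3 -m handwheel '[[[1,0,0],0],[[0.5,0,0],0],[[0,0,0],0],[[0,0,0],0],[[0,0,0],0],[[0,0,0],0],[[0,0,0],0],[[0,0,0],0],[[0,0,0],0],[[0,0,0],0]]'
```

```text
clock: 30.25
eef_pos: [518.8, 205.8, 161.4]
eef_rot: [1.221, 1.57, 0.334]
wrist_force: [-1.2, 0.4, 8.1]
finger_gap: 49.7
clock: 31.5
eef_pos: [518.9, 205.9, 160.3]
eef_rot: [1.201, 1.569, 0.315]
wrist_force: [-2.9, -0.8, 11.1]
finger_gap: 50.2
```

```bash
python3 -m handwheel '[[[1,0,0],0],[[0.5,0,0],0],[[0,0,0],0],[[0,0,0],0],[[0,0,0],0],[[0,0,0],0],[[0,0,0],0],[[0,0,0],0],[[0,0,0],0],[[0,0,0],0]]'
python3 - <<'E'
from h import *
print(manip.read_state()['moment'])
for n in("top","scene"):
    c=manip.camera(n);save(c,n+"3.png");P=cloud(c).reshape(-1,3)
    C=np.array([472,-236]);a=np.radians(2.5)
    q=P[:,:2]-C; l=np.c_[q@[np.cos(a),np.sin(a)],q@[-np.sin(a),np.cos(a)]]
    for s in(1,-1):
        m=(abs(l[:,0])<70)&(s*l[:,1]>66)&(s*l[:,1]<125)&(P[:,2]>8); 
        if m.sum()>20:
            k=np.polyfit(s*l[m,1]-63,P[m,2]-73,1); print(n,s,m.sum(),k.round(2),"angle",(np.pi+np.arctan(k[0]) if 1 else 0).round(2), (s*l[m,1]).max().round(), P[m,2].min().round(),P[m,2].max().round())
a=cv2.imread("pics/scene3.png")[100:310,150:400]; cv2.imwrite("pics/v4.png",cv2.resize(a,None,fx=3,fy=2.8,interpolation=cv2.INTER_CUBIC))
E
```

```text
clock: 32.75
eef_pos: [519.2, 206.0, 160.0]
eef_rot: [1.218, 1.568, 0.331]
wrist_force: [-5.1, -1.2, 20.9]
finger_gap: 49.9
[-0.14409008  0.95333448  0.03702049]
top 1 825 [0.8  4.22] angle 3.82 115.0 8.0 124.0
top -1 1085 [0.76 3.29] angle 3.79 113.0 70.0 118.0
scene 1 726 [0.89 0.85] angle 3.87 110.0 71.0 118.0
scene -1 562 [0.78 0.99] angle 3.81 113.0 74.0 117.0
```

View pics/v4.png

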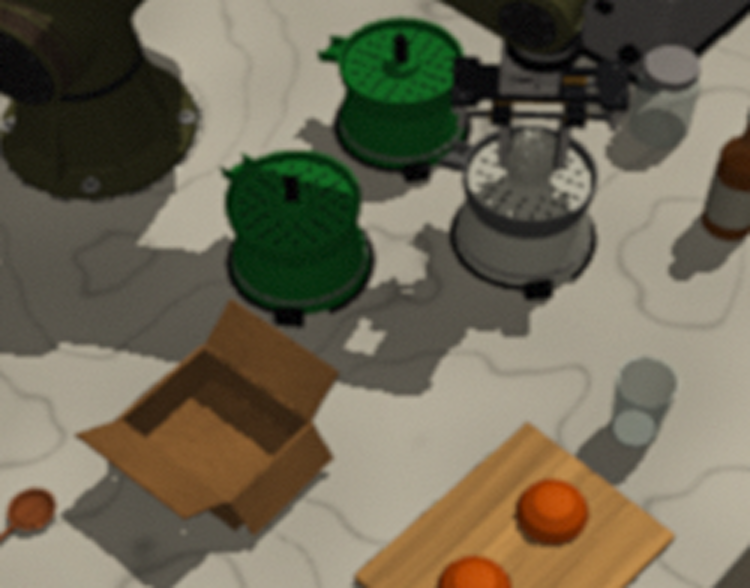

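The cone sits seated on the white juicer in the gripper at (525,160). Both carton flaps are folded out at about 2.46 rad, and the bystanders look untouched. The TCP has come down to a hard stop at 160.0, where I expected 160.6, with 21 N on it. Handing in.

```bash
python3 -c "
from h import *
s=manip.read_state();print(s['clock'],s['eef_pos'],s['wrist_force'],s['finger_gap']); print(manip.sign_off())"
```

```text
32.85 [519.18161708 206.00573418 160.02306606] [-5.64320209 -1.90605853 21.57744836] 49.985747850181205
the job is handed in; nothing more can be done
None
```

The cone is meshed on the white juicer's shaft, slid home and pressed down to its stop, and I handed the job in at 32.9 s with the grip still on. No verdict is reported.

- **Flaps:** I swung both long flaps out with the open fingers before touching the cone. The last depth images put both at about 2.46 rad, against the 1.75 needed.
- **Meshing:** I found the spline angle by feel, turning the cone under light pressure. The force dropped once as the slim tip entered and again as the full splines engaged. I overshot the angle both times and turned back.
- **Press:** The tool stopped hard at z = 160.0 mm, where 160.6 mm was expected with the shaft fully down. The push was about 21 N, and the commanded grip was 50 N at a 50 mm opening.
- **Other things:** In the last picture I viewed, which did not show all of them (the mug, for one), nothing looked moved. I did not measure their positions again.
- **Less certain:**
  - A side load of about 5 N remained at the end.
  - I could not read the cone's yaw from the images, so the mesh rests on the force and height readings.
  - The two cameras' shaft-angle fits disagreed by about 20°.

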